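# Rake out the stepped seam of a display board under a swing lamp

### The arm

A 7-joint arm with a two-finger parallel gripper is mounted at the origin on the work surface. World frame = base frame: x ahead of the robot, y to its left, z up, the work surface at z = 0. Lengths are in m, angles in rad, forces in N, time in s.
With the tool pointing down it reaches from about 0.4 to 0.85 m from the base axis. Payload 10.4 kg.
Tool frame: the origin (TCP) lies midway between the tips of the shut fingers; the grasp point (between the pads) lies 19 mm behind it; y points along the fingers, x is the direction in which the jaws open and shut, and the axes are right-handed (so a half turn about y gives the same grasp; the last joint's range is limited). The gripper opens to 87 mm and grips with 3 to 60 N. Pads are 19 mm wide; open, the fingers measure 117 mm over their backs; the gripper's body (75 mm by 190 mm) begins 51 mm behind the grasp point.
Start: joints at [-1.294, 0.332, -0.065, 1.46, 0.022, 1.35, -0.088], TCP at [0.185, 0.597, 0.223] pointing down, gripper open.
Joint ranges: [-2.6, 2.6], [-0.5, 2.12], [-1.47, 1.34], [0.16, 2.42], [-1.27, 4.41], [0.06, 2.06], [-2.6, 2.6]. Speed limits (rad/s): [2.22, 2.22, 2.79, 2.79, 3.14, 3.14, 3.14].

### API

Orientations are given as a unit quaternion [x, y, z, w].
In Python, from bench import * gives the robot as it stands.
- The arm moves only by the tool jog_arm, never from a script. Its argument "commands" is a list of rows, each an object with "translation": the shift along the world's x, y, z in mm, a list of three; "twist": the turn about the world's z in rad. A call has 1 to 20 rows; each row shifts and turns the commanded pose from where the row before left it; what a row does not reach is not made up. A row lasts 1/10 s, in which the tool goes at most 50 mm and 8.59 degrees, less where a joint would pass 70% of its speed; a pose out of reach is approached as far as the arm can. A call is refused whole if a number of a shift passes 50 or a number of a turn 0.15, either way. A call with a gripper value outside its range is refused whole. "grip" is the closure, from 0 (fully open) to 1 (shut), set as the call begins (left out, the last holds). The fingers move at their own pace and stop on an object; "grip_force" is the grip in N (left out, the last holds). Time passes only in rows, so rows that do not move let the fingers close. It gives the time, the measured TCP pose, the force and the opening at its end, in the units of the state.
- read_state(): the state, without advancing time (a new reading comes with each control period).
- camera(name): name is "scene" or "top" or "wrist"; returns a dict with "img" (420x560x3 uint8, red, green, blue), "fx", "fy", "cx", "cy" (pixels), "cam_to_world" (4x4, takes a point from camera to world coordinates). Camera axes: x right, y down, z forward; pixel columns grow to the right and rows downward; lengths in m; the calibration is good to about 2 mm. A picture is of the moment at which its call begins. There is no depth.
- close_job(): hands the job in, once; it reports no verdict.
The state is a dict: "time": time; "joint_positions": joint angles; "joint_vel": joint speeds; "joint_torque": joint torques, N m; "ee_pos": TCP position; "eef_rot": TCP orientation; "ft_force": force on the tool from outside, world axes, zero at the start; "torque": the same for the moment, N m; "width": finger opening in m.
Only numpy, scipy, OpenCV 4.12 (cv2) and the standard library are available. Lean on these libraries where they do the work, as an engineer would, in place of code of your own. Each camera call takes 0.05 s, during which the arm holds its last target.

### The job

Swing the lamp's head to either side until it is well clear of the wooden board (at least 55 degrees from pointing straight at the robot) and leave it there. Then take the cranked stylus from its rest and rake out the stepped seam in one slow stroke, a few centimetres a second and without pressing hard: set the tip well down in the groove at the end marked by the green dot, follow the seam round both corners to the end marked by the white dot, never lifting it out or touching the board's face on the way. Otherwise carry it over the board at least 2 cm above it, and at last lay it back across both forks of its rest and let go, leaving everything else where it is.

Things in the scene. Friction and masses are not known exactly. Their poses are not given: they have to be found in the camera images.
- lamp_arm (a joint): desk lamp arm turning about an upright post; 0 = arm points to -x of the world (toward the robot), over the board; positive swings the head to the -y side, negative to +y; range -1.5 to 1.5 rad; light friction, stays where left
- lamp_knob (a point): point on the axis of the upright green knob on the white lamp head, 18 mm below the knob's top. Knob: diameter 24 mm, 48 mm tall, standing on the head (top of the head 176 mm, of the knob 224 mm above the table). Head: white disc, diameter 100 mm, underside 150 mm above the table
- lamp_hinge (a point): point on the upright hinge axis at the same height as lamp_knob, 220 mm from it; post diameter about 24 mm on a round foot of diameter 110 mm
- board: fixed two-tone wooden board, 200 (x) x 120 (y) x 30 mm (z up); origin: centre of underside. A groove 12 mm wide, 10 mm deep (floor 20 mm above the table) runs from edge to edge with a square step: along y = -20 mm from the -x edge to x = 0, across to y = +20 mm, then along y = +20 mm to the +x edge. Green dot by the start (-x), white dot by the finish (+x)
- seam_start (a point): start point, 15 mm in from the board's end edge at the green dot, on the seam's centre line, level with the board's top face (30 mm above the table, 10 mm above the seam floor)
- seam_corner1 (a point): first corner, on the seam's centre line, level with the board's top face (30 mm above the table, 10 mm above the seam floor)
- seam_corner2 (a point): second corner, on the seam's centre line, level with the board's top face (30 mm above the table, 10 mm above the seam floor)
- seam_end (a point): finish point, 15 mm in from the board's end edge at the white dot, on the seam's centre line, level with the board's top face (30 mm above the table, 10 mm above the seam floor)
- stylus: cranked raking stylus, 163 mm long. Black handle with a green band, 130 mm along its x, square 16 x 16 mm; origin at the centre of the handle's underside. Steel shank of diameter 6 mm goes on from the +x end and turns down at x = 95 mm; its round tip ends 42 mm below the handle's underside. 90 g
- stylus_tip (a point): lowest point of the stylus tip: (95, 0, -42) mm in the stylus frame
- rest: fixed wooden tool rest, base 120 x 70 x 8 mm; origin: centre of underside. Two forks at x = -45 and +45 mm, 10 mm thick, 46 mm wide, slot 30 mm wide; slot floors 50 mm, prong tops 68 mm above the table. The stylus starts in the slots along x, centred, its tip hanging down 95 mm to +x; the 80 mm gap between the forks is free for fingers
- spool_tray: bystander: fixed wooden tray of ribbon spools, 150 x 110 mm, 45 mm tall; it and the rest may trade places
- twine: bystander: brown spool of twine, 68 mm wide, 82 mm tall; origin at the centre of its underside
- bead_jar: bystander: green glass jar, 68 mm wide, 90 mm tall; origin at the centre of its underside
- knife: bystander: black and green craft knife lying flat, 145 mm long; origin at the centre of its underside
- brush: bystander: wooden brush lying flat; origin at the centre of its underside
- big_bead: bystander: turned wooden bead, 56 mm wide, 44 mm tall; origin at the centre of its underside
- mug: bystander: white mug, 76 mm wide, 90 mm tall; origin at the centre of its underside
Not all that is in view belongs to the job. Leave any red look-alike of the stylus alone.

How it is judged:
On the way, in this order (a step that is already met when the one before it is completed fails the run):
1. the lamp arm is swung at least 0.9 rad to either side ((value of joint lamp_arm above 0.9 rad or value of joint lamp_arm below -0.9 rad)), for 0.2 s.
2. the stylus tip is in the seam at its start: within 12 mm of seam_start horizontally and at least 5 mm below the board's face (horizontal distance between stylus_tip and seam_start below 0.012 m and z of stylus_tip in the frame of board below 0.025 m), for 0.05 s.
3. the tip, still in the seam, passes within 12 mm of the first corner (horizontal distance between stylus_tip and seam_corner1 below 0.012 m and z of stylus_tip in the frame of board below 0.025 m), for 0.05 s.
4. the tip, still in the seam, passes within 12 mm of the second corner (horizontal distance between stylus_tip and seam_corner2 below 0.012 m and z of stylus_tip in the frame of board below 0.025 m), for 0.05 s.
5. the tip, still in the seam, comes within 12 mm of seam_end (horizontal distance between stylus_tip and seam_end below 0.012 m and z of stylus_tip in the frame of board below 0.025 m), for 0.05 s.
At the end, for the whole second after the job is handed in: Lamp arm still, 0.9 rad or more to either side. Stylus at rest, upright within 0.15 rad, in both forks of its rest: origin within 25 mm along and 12 mm across of the rest centre, 46 to 55 mm above the rest underside, along the rest within 0.3 rad (either way round) ((value of joint lamp_arm above 0.9 rad or value of joint lamp_arm below -0.9 rad) and x of stylus in the frame of rest between -0.025 and 0.025 m and y of stylus in the frame of rest between -0.012 and 0.012 m and z of stylus in the frame of rest between 0.046 and 0.055 m and angle between the x axis of stylus and the x axis of rest, either way round below 0.3 rad and angle between stylus's own z axis and vertical below 0.15 rad and linear speed of stylus below 0.02 m/s and velocity of joint lamp_arm between -0.05 and 0.05 rad/s); the robot touches nothing.
It fails at once if the tip comes 2 to 15 mm above the board's face anywhere more than about 30 mm in from the seam's ends (lifted out of the seam or dragged on the face) (x of stylus_tip in the frame of board between -0.068 and 0.068 m and y of stylus_tip in the frame of board between -0.06 and 0.06 m and z of stylus_tip in the frame of board between 0.032 and 0.045 m).
It fails at once if the stylus moves faster than 0.15 m/s with its tip in the seam (x of stylus_tip in the frame of board between -0.09 and 0.09 m and y of stylus_tip in the frame of board between -0.06 and 0.06 m and z of stylus_tip in the frame of board below 0.027 m and linear speed of stylus above 0.15 m/s).
It fails at once if the stylus presses on the board with more than 25 N (contact force between stylus and board above 25 N).
It fails at once if a bystander is moved by more than 30 mm (distance of any of twine, bead_jar, knife, brush, big_bead, mug from where it was at the start of the episode above 0.03 m).
It also fails if it takes over 72 s, if anything falls off the work surface, if the arm or the gripper's body presses on something with over 40 N, if the wrist force passes 120 N, or if a joint passes its speed limit or range.

## Working session

There is one attempt and no reset: what is moved stays moved. The work goes in short steps, Python scripts to look and compute and a tool call to move; the robot and the scene stay as the last step left them, time stands still between calls to the robot, and variables do not carry over. Pictures are saved under pics/ and viewed, and the job is handed in when it is done.

Besides the shell and the picture viewer there is one more tool, called as a command line: name --argument value ..., lists and objects as JSON in quotes. jog_arm: Moves the arm, as the interface text tells. Its arguments: {"type":"object","properties":{"commands":{"type":"array"},"grip":{"type":"number"},"grip_force":{"type":"number"}},"required":["commands"]}

```bash
mkdir -p pics; ls; python3 - <<'E'
from bench import *
import cv2,numpy as np
s=read_state();print(s['time'],s['ee_pos'],s['eef_rot'],s['width'])
for n in ['scene','top','wrist']:
    c=camera(n);cv2.imwrite(f'pics/{n}0.png',c['img'][:,:,::-1]);print(n,c['fx'],c['fy'],c['cx'],c['cy'],np.round(c['cam_to_world'],4).tolist())
E
```

```text
pics
0.0 [0.18445228 0.59675363 0.22175418] [ 0.56937098  0.41934337 -0.42012246 -0.56873978] 0.0868757571460106
scene 513.6991536464916 513.6991536464916 280.42990091123454 215.8797222289826 [[0.3875, 0.488, -0.7821, 1.524], [0.9217, -0.1911, 0.3375, -0.3895], [0.0152, -0.8517, -0.5239, 0.8062], [0.0, 0.0, 0.0, 1.0]]
top 393.99379758948623 393.99379758948623 277.2495152734606 210.9937494299814 [[-0.0012, -0.9972, 0.0748, 0.4699], [-0.9997, 0.0031, 0.0262, -0.0084], [-0.0263, -0.0747, -0.9969, 1.1899], [0.0, 0.0, 0.0, 1.0]]
wrist 367.83760597747283 367.83760597747283 278.97089448298993 205.63260339418017 [[0.2954, 0.9158, 0.2721, 0.1101], [0.9554, -0.2826, -0.0859, 0.6205], [-0.0018, 0.2854, -0.9584, 0.385], [0.0, 0.0, 0.0, 1.0]]
```

View pics/scene0.png

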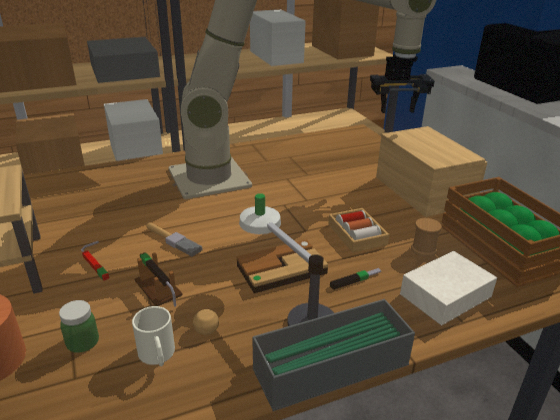

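View pics/top0.png

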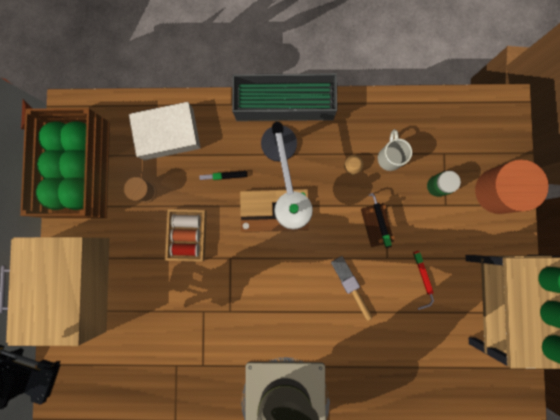

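View pics/wrist0.png

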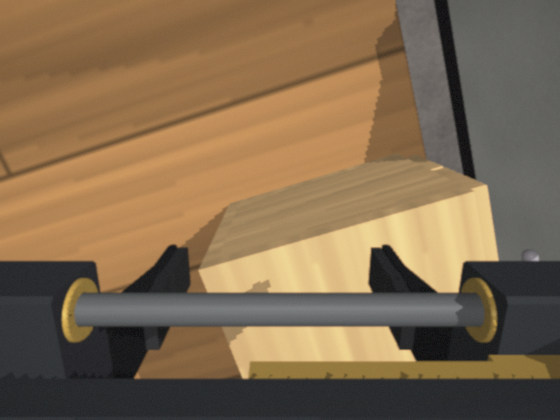

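```bash
cat > h.py <<'E'
from bench import *
import cv2,numpy as np
from scipy.spatial.transform import Rotation as Ro
def ray(c,u,v):
    M=np.array(c['cam_to_world']);d=M[:3,:3]@np.array([(u-c['cx'])/c['fx'],(v-c['cy'])/c['fy'],1.]);return M[:3,3],d/np.linalg.norm(d)
def plane(c,u,v,z):
    o,d=ray(c,u,v);return o+d*(z-o[2])/d[2]
def tri(c1,p1,c2,p2):
    A=np.zeros((3,3));b=np.zeros(3);L=[]
    for c,p in((c1,p1),(c2,p2)):
        o,d=ray(c,*p);P=np.eye(3)-np.outer(d,d);A+=P;b+=P@o;L.append((P,o))
    x=np.linalg.solve(A,b);return x,[np.linalg.norm(P@(x-o)) for P,o in L]
def proj(c,x):
    M=np.array(c['cam_to_world']);p=M[:3,:3].T@(np.array(x)-M[:3,3]);return c['fx']*p[0]/p[2]+c['cx'],c['fy']*p[1]/p[2]+c['cy']
def blobs(img,lo,hi,amin=8):
    h=cv2.cvtColor(img,cv2.COLOR_RGB2HSV);m=cv2.inRange(h,lo,hi);n,l,st,ce=cv2.connectedComponentsWithStats(m)
    return [(np.round(ce[i],1).tolist(),st[i].tolist()) for i in range(1,n) if st[i][4]>=amin]
def crop(img,x0,y0,x1,y1,k,name):
    cv2.imwrite(name,cv2.resize(img[y0:y1,x0:x1,::-1],None,fx=k,fy=k,interpolation=cv2.INTER_CUBIC))
E
python3 - <<'E'
from h import *
s=read_state();print(np.round(Ro.from_quat(s['eef_rot']).as_matrix(),3))
t=camera('top');c=camera('scene')
for n,k in(('top',t),('scene',c)):
    print(n,blobs(k['img'],(40,100,40),(85,255,255)))
crop(t['img'],220,110,450,320,3.4/1.05,'pics/t1.png')
crop(c['img'],70,180,390,340,2.5,'pics/s1.png')
E
```

```text
[[ 0.295 -0.    -0.955]
 [ 0.955 -0.001  0.295]
 [-0.001 -1.    -0.   ]]
top [([282.1, 95.2], [239, 83, 91, 25, 1995]), ([61.3, 165.1], [35, 121, 51, 89, 3919]), ([216.9, 175.8], [213, 172, 9, 8, 62]), ([434.1, 186.9], [428, 174, 19, 22, 179]), ([293.5, 208.1], [290, 204, 8, 9, 59]), ([386.6, 240.0], [382, 234, 10, 13, 88]), ([418.1, 257.6], [414, 253, 9, 10, 63]), ([549.9, 279.1], [539, 267, 21, 26, 446]), ([550.6, 313.7], [540, 301, 20, 27, 400]), ([551.3, 348.8], [542, 336, 18, 27, 352])]
scene [([515.0, 216.1], [469, 192, 91, 49, 1882]), ([259.4, 203.6], [255, 194, 10, 21, 196]), ([492.3, 231.2], [461, 208, 63, 46, 91]), ([144.9, 257.6], [140, 253, 12, 13, 74]), ([101.0, 271.6], [97, 267, 10, 12, 60]), ([362.4, 274.7], [356, 270, 13, 11, 84]), ([256.7, 277.6], [253, 276, 8, 4, 26]), ([80.6, 335.2], [61, 313, 38, 39, 813]), ([335.2, 342.3], [266, 313, 133, 62, 2650])]
```

View pics/t1.png

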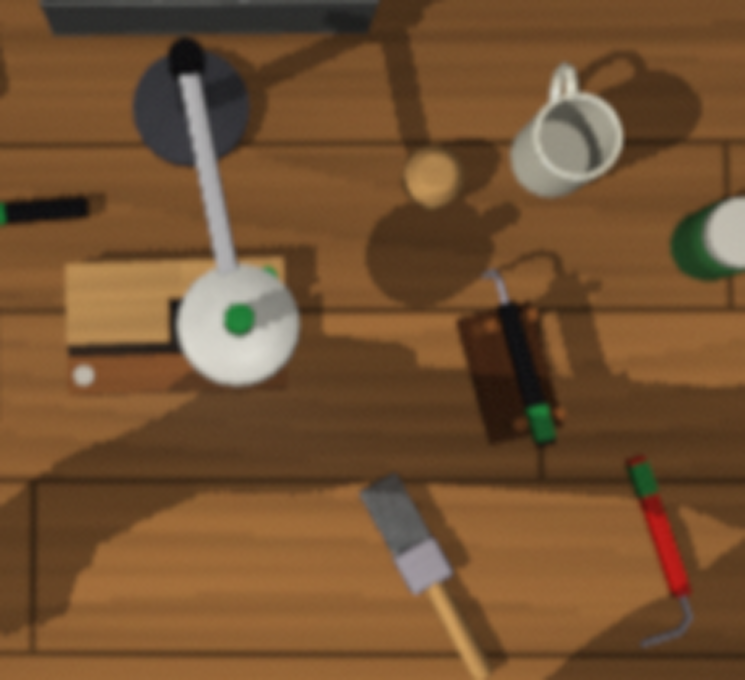

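View pics/s1.png

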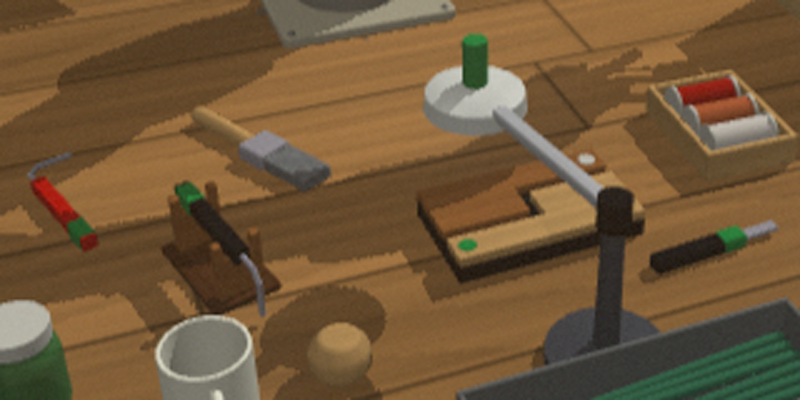

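```bash
python3 - <<'E'
from h import *
t=camera('top');c=camera('scene')
# knob top: plane
print('knob top plane',plane(t,293.5,207.5,.22))
print('knob tri', tri(t,(293.5,208),c,(259.5,199)), )
k=lambda x,y:(220+x/3.238,110+y/3.238)
print('post top',tri(t,k(187,52),c,(70+615/2.5,180+196/2.5)))
for n,p in dict(gdot=k(270,271),wdot=k(84,375)).items(): print(n,plane(t,*p,.03))
print('gdot s',plane(c,256.7,277.6,.03),'wdot s',plane(c,70+586/2.5,180+159/2.5,.03))
for n,p in dict(c1=k(65,263),c2=k(70,390),c3=k(286,258),c4=k(286,388)).items(): print(n,plane(t,*p,.03))
print('stylus ends top',plane(t,*k(510,308),.066),plane(t,*k(544,438),.066))
E
```

```text
knob top plane [ 0.55118556 -0.02310053  0.22      ]
knob tri (array([ 0.55056432, -0.02324467,  0.21237275]), [np.float64(3.618595994213416e-05), np.float64(3.6185959942042305e-05)])
post top (array([0.7686905 , 0.01710098, 0.17942595]), [np.float64(0.0006275953447807441), np.float64(0.0006275953447807662)])
gdot [ 0.60799109 -0.05536754  0.03      ]
wdot [0.5133593  0.11449654 0.03      ]
gdot s [ 0.60609092 -0.0527972   0.03      ] wdot s [0.51790948 0.11537068 0.03      ]
c1 [0.61618939 0.13246825 0.03      ]
c2 [0.49972412 0.12721434 0.03      ]
c3 [ 0.61988059 -0.07004184  0.03      ]
c4 [ 0.50117298 -0.06920306  0.03      ]
stylus ends top [ 0.57008058 -0.26432858  0.066     ] [ 0.45623218 -0.29149008  0.066     ]
```

jog_arm --commands '[{"translation": [0, 0, 40], "twist": 0}, {"translation": [0, 0, 40], "twist": 0}, {"translation": [20, -34, 0], "twist": 0.03}, {"translation": [20, -34, 0], "twist": 0.03}, {"translation": [20, -34, 0], "twist": 0.03}, {"translation": [20, -34, 0], "twist": 0.03}, {"translation": [20, -34, 0], "twist": 0.03}, {"translation": [20, -34, 0], "twist": 0.03}, {"translation": [20, -34, 0], "twist": 0.03}, {"translation": [20, -34, 0], "twist": 0.03}, {"translation": [20, -34, 0], "twist": 0.03}, {"translation": [20, -34, 0], "twist": 0.03}, {"translation": [20, -34, 0], "twist": 0.03}, {"translation": [20, -34, 0], "twist": 0.03}, {"translation": [20, -34, 0], "twist": 0.03}, {"translation": [20, -34, 0], "twist": 0.03}, {"translation": [20, -34, 0], "twist": 0.03}, {"translation": [20, -34, 0], "twist": 0.03}, {"translation": [20, -34, 0], "twist": 0}, {"translation": [20, -34, 0], "twist": 0}]' --grip 0.3

```text
time: 2.35
ee_pos: [0.5452, -0.0163, 0.3028]
eef_rot: [0.453, 0.543, -0.543, -0.453]
ft_force: [0.4, 1.2, -0.2]
width: 0.0609
```

```bash
python3 - <<'E'
from h import *
s=read_state();print(s['time'],s['ee_pos'],s['width'],np.round(s['joint_positions'],2));R=Ro.from_quat(s['eef_rot']).as_matrix();print(np.degrees(np.arctan2(R[1,0],R[0,0])))
w=camera('wrist');cv2.imwrite('pics/w1.png',w['img'][:,:,::-1])
E
```

```text
2.35 [ 0.54516    -0.01626842  0.30283789] 0.06094418858459347 [-0.58  0.12  0.58  1.57 -0.07  1.47  1.76]
100.34959855905115
```

View pics/w1.png

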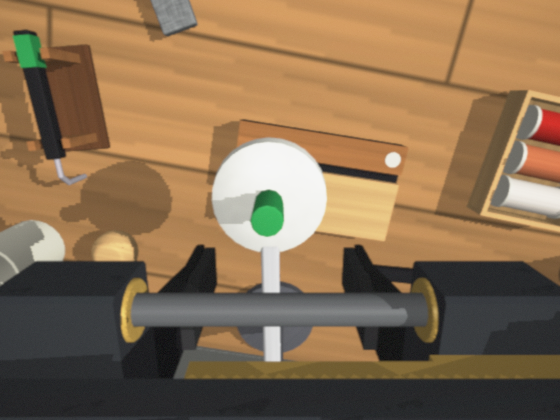

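jog_arm --commands '[{"translation": [6, -7, -15], "twist": 0}, {"translation": [0, 0, -25], "twist": 0}, {"translation": [0, 0, -25], "twist": 0}, {"translation": [0, 0, -25], "twist": 0}, {"translation": [0, 0, -24], "twist": 0}, {"translation": [0, 0, 0], "twist": 0}]'

```text
time: 3.0
ee_pos: [0.5483, -0.0208, 0.1849]
eef_rot: [-0.451, -0.542, 0.545, 0.454]
ft_force: [-1.5, 0.1, 0.8]
width: 0.0609
```

jog_arm --commands '[{"translation": [0, 0, 0], "twist": 0}, {"translation": [0, 0, 0], "twist": 0}, {"translation": [0, 0, 0], "twist": 0}, {"translation": [0, 0, 0], "twist": 0}, {"translation": [0, 0, 0], "twist": 0}]' --grip 0.85 --grip_force 5

```text
time: 3.5
ee_pos: [0.5508, -0.0218, 0.1891]
eef_rot: [0.453, 0.543, -0.543, -0.453]
ft_force: [0.5, 0.4, 0.2]
width: 0.029
```

```bash
python3 - <<'E'
import numpy as np
h=np.array([.7687,.0171]);k=np.array([.5512,-.0231]);a0=np.arctan2(*(k-h)[::-1])%(2*np.pi);r=.2205
N=20;d=-1.44/N
P=[h+r*np.array([np.cos(a0+i*d),np.sin(a0+i*d)]) for i in range(N+1)]
print(a0-np.pi,d);print([[int(round(x)) for x in q] for q in np.diff(np.round(np.array(P)*1000),axis=0)])
E
```

```text
0.1827650528899949 -0.072
[[-2, 16], [-2, 16], [0, 15], [1, 16], [3, 16], [3, 15], [4, 16], [6, 15], [7, 14], [7, 14], [9, 13], [9, 13], [11, 12], [11, 11], [12, 10], [13, 10], [13, 8], [14, 8], [15, 6], [15, 6]]
```

jog_arm --commands '[{"translation": [0, 0, 0], "twist": 0}, {"translation": [0, 0, 0], "twist": 0}, {"translation": [0, 0, 0], "twist": 0}]'

```text
time: 3.8
ee_pos: [0.5507, -0.0219, 0.1889]
eef_rot: [0.453, 0.543, -0.543, -0.453]
ft_force: [-0.6, -0.8, 2.9]
width: 0.024
```

Gripped at 24 mm, the knob's diameter. Swinging toward +y along the arc.

jog_arm --commands '[{"translation": [-2, 16, 0], "twist": -0.072}, {"translation": [-2, 16, 0], "twist": -0.072}, {"translation": [0, 15, 0], "twist": -0.072}, {"translation": [1, 16, 0], "twist": -0.072}, {"translation": [3, 16, 0], "twist": -0.072}, {"translation": [3, 15, 0], "twist": -0.072}, {"translation": [4, 16, 0], "twist": -0.072}, {"translation": [6, 15, 0], "twist": -0.072}, {"translation": [7, 14, 0], "twist": -0.072}, {"translation": [7, 14, 0], "twist": -0.072}, {"translation": [9, 13, 0], "twist": -0.072}, {"translation": [9, 13, 0], "twist": -0.072}, {"translation": [11, 12, 0], "twist": -0.072}, {"translation": [11, 11, 0], "twist": -0.072}, {"translation": [12, 10, 0], "twist": -0.072}, {"translation": [13, 10, 0], "twist": -0.072}, {"translation": [13, 8, 0], "twist": -0.072}, {"translation": [14, 8, 0], "twist": -0.072}, {"translation": [15, 6, 0], "twist": -0.072}, {"translation": [15, 6, 0], "twist": -0.072}]'

```text
time: 5.8
ee_pos: [0.7004, 0.228, 0.1889]
eef_rot: [0.699, 0.109, -0.108, -0.698]
ft_force: [1.0, -3.4, 6.5]
width: 0.0239
```

jog_arm --commands '[{"translation": [0, 0, 0], "twist": 0}, {"translation": [0, 0, 0], "twist": 0}, {"translation": [0, 0, 0], "twist": 0}, {"translation": [0, 0, 0], "twist": 0}, {"translation": [0, 0, 0], "twist": 0}]' --grip 0.4

```text
time: 6.3
ee_pos: [0.6992, 0.2282, 0.1888]
eef_rot: [-0.698, -0.11, 0.11, 0.699]
ft_force: [-0.1, -0.5, -1.4]
width: 0.0504
```

jog_arm --commands '[{"translation": [0, 0, 30], "twist": 0}, {"translation": [0, 0, 30], "twist": 0}, {"translation": [0, 0, 30], "twist": 0}]'

```text
time: 6.6
ee_pos: [0.6992, 0.2281, 0.2798]
eef_rot: [-0.698, -0.11, 0.11, 0.699]
ft_force: [0.8, 0.4, 0.6]
width: 0.0522
```

```bash
python3 - <<'E'
from h import *
s=read_state();print(s['time'],s['ee_pos'],s['width'],np.round(s['joint_positions'],2));R=Ro.from_quat(s['eef_rot']).as_matrix();print(np.degrees(np.arctan2(R[1,0],R[0,0])))
t=camera('top');c=camera('scene')
cv2.imwrite('pics/s2.png',c['img'][:,:,::-1]);cv2.imwrite('pics/t2.png',t['img'][:,:,::-1])
np.savez('t2.npz',t=t['img'],c=c['img'])
E
```

```text
6.6 [0.6991684  0.22810705 0.279847  ] 0.052167427853234895 [-0.74  0.64  0.67  1.03 -0.38  1.58  0.13]
17.836106296234576
```

View pics/s2.png

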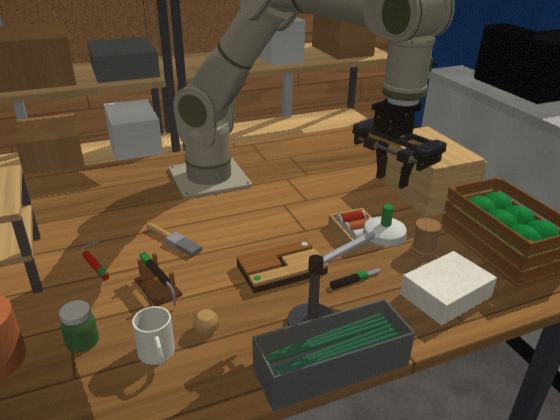

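View pics/t2.png

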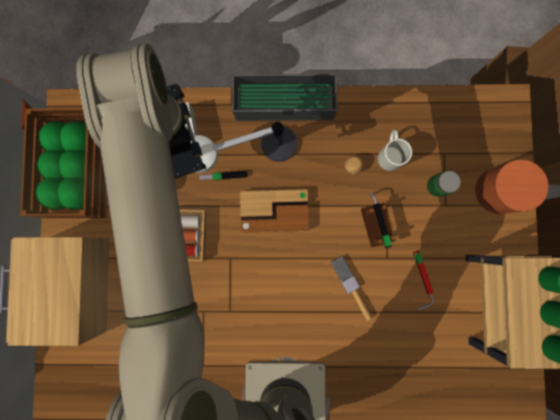

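jog_arm --commands '[{"translation": [-8, -12, 2], "twist": -0.1}, {"translation": [-8, -12, 2], "twist": -0.1}, {"translation": [-8, -12, 2], "twist": -0.1}, {"translation": [-8, -12, 2], "twist": -0.1}, {"translation": [-8, -12, 2], "twist": -0.1}, {"translation": [-8, -12, 2], "twist": -0.1}, {"translation": [-8, -12, 2], "twist": -0.1}, {"translation": [-8, -12, 2], "twist": -0.1}, {"translation": [-8, -12, 2], "twist": -0.1}, {"translation": [-8, -12, 2], "twist": -0.1}, {"translation": [-8, -12, 2], "twist": -0.1}, {"translation": [-8, -12, 2], "twist": -0.1}, {"translation": [-8, -12, 2], "twist": -0.1}, {"translation": [-8, -12, 2], "twist": -0.1}, {"translation": [-8, -12, 2], "twist": -0.1}, {"translation": [-8, -12, 2], "twist": -0.1}, {"translation": [-8, -12, 2], "twist": -0.05}, {"translation": [0, 0, 0], "twist": 0}, {"translation": [0, 0, 0], "twist": 0}]' --grip 0.4

```text
time: 8.6
ee_pos: [0.5636, 0.0249, 0.3124]
eef_rot: [-0.555, 0.438, -0.438, 0.555]
ft_force: [-0.6, 0.1, 0.6]
width: 0.0521
```

```bash
python3 - <<'E'
from h import *
s=read_state();print(s['time'],s['ee_pos'],s['width'],np.round(s['joint_positions'],2));R=Ro.from_quat(s['eef_rot']).as_matrix();print(np.degrees(np.arctan2(R[1,0],R[0,0])))
w=camera('wrist');cv2.imwrite('pics/w2.png',w['img'][:,:,::-1]);np.savez('w2.npz',**w)
E
```

```text
8.6 [0.56355264 0.02486261 0.31241252] 0.05209480741642488 [-1.06  0.28  1.16  1.52 -0.26  1.51 -1.24]
-76.5861553635645
```

View pics/w2.png

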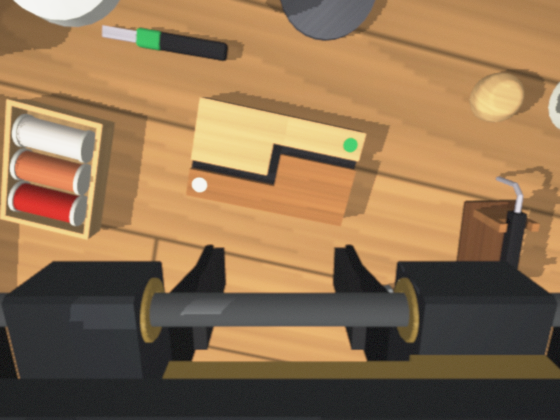

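```bash
python3 - <<'E'
from h import *
w=dict(np.load('w2.npz'));im=w['img']
crop(im,170,80,390,240,3.6,'pics/w2c.png')
# rectify: project metric map of top plane into an overhead picture 0.5mm... just measurement of dark groove
g=cv2.cvtColor(im,cv2.COLOR_RGB2GRAY);m=(g<45).astype(np.uint8)
n,l,st,ce=cv2.connectedComponentsWithStats(m[80:240,170:390])
for i in range(1,n):
    if st[i][4]>100: print(st[i],ce[i])
print('gdot',[plane(w,*b[0],.03).round(4) for b in blobs(im,(45,120,80),(80,255,255)) if 330<b[0][0]<370])
print('wdot',[ (b,plane(w,*b[0],.03).round(4)) for b in blobs(im,(0,0,170),(180,60,255)) if 190<b[0][0]<210])
E
```

```text
[ 25  86  50  11 105] [48.02857143 90.02857143]
gdot [array([ 0.6054, -0.0528,  0.03  ])]
wdot [(([199.0, 184.4], [192, 178, 15, 14, 173]), array([0.5147, 0.1158, 0.03  ]))]
```

View pics/w2c.png

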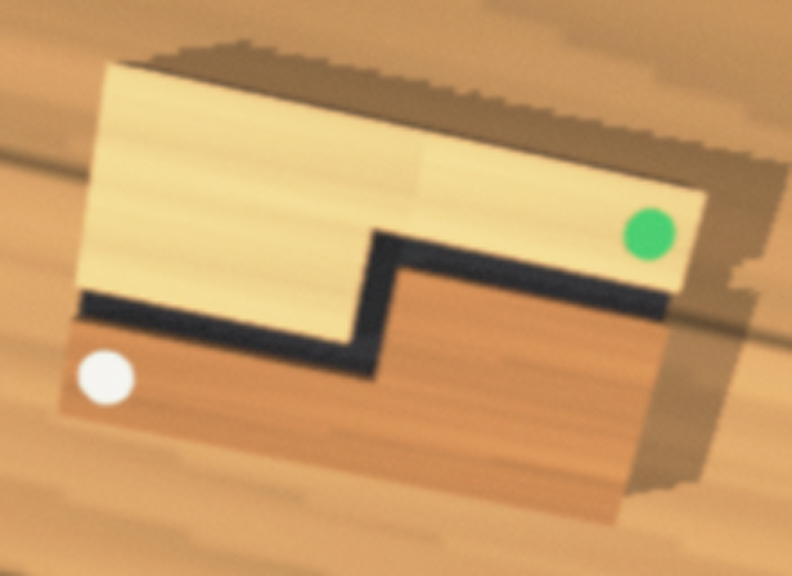

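```bash
python3 - <<'E'
from h import *
w=dict(np.load('w2.npz'))
P={k:plane(w,170+(x+.5)/3.6-.5,80+(y+.5)/3.6-.5,.03)[:2]*1000 for k,(x,y) in dict(A=(108,62),B=(705,190),C=(615,522),D=(60,412),L1=(375,231),K1=(398,267),L2=(352,345),K2=(375,380),SL=(681,293),SK=(667,322),EL=(80,290),EK=(74,318)).items()}
for k in P: print(k,P[k].round(1))
n=np.linalg.norm
print('sides',n(P['A']-P['B']),n(P['B']-P['C']),n(P['C']-P['D']),n(P['D']-P['A']))
O=sum(P[k] for k in 'ABCD')/4
# board frame: +x from start(B,C) to end(A,D)
th=np.arctan2(*((P['A']+P['D']-P['B']-P['C'])[::-1]))
print('O',O,'yaw',np.degrees(th))
R=np.array([[np.cos(th),-np.sin(th)],[np.sin(th),np.cos(th)]])
for k in P: print(k,(R.T@(P[k]-O)).round(1))
for nme,q in dict(start=(-85,-20),c1=(0,-20),c2=(0,20),end=(85,20)).items(): print(nme,(O+R@np.array(q)).round(1))
E
```

```text
A [617.9 132.9]
B [623.6 -66.6]
C [504.5 -70.1]
D [498.7 129.1]
L1 [585.1  36.7]
K1 [575.2  26.4]
L2 [545.5  35.6]
K2 [535.3  25.1]
SL [588.9 -68.9]
SK [578.2 -67.2]
EL [542.6 129.4]
EK [532.6 129.8]
sides 199.59419206638842 119.16033550007533 199.2600393659926 119.25248222535163
O [561.20708927  31.35429571] yaw 91.65947612041136
A [ 99.9 -59.6]
B [-99.7 -59.6]
C [-99.7  59.6]
D [99.5 59.6]
L1 [  4.7 -24.1]
K1 [ -5.3 -13.8]
L2 [ 4.7 15.6]
K2 [-5.5 26.1]
SL [-101.   -24.7]
SK [-99.  -14.1]
EL [98.6 15.8]
EK [99.3 25.7]
start [583.7 -53. ]
c1 [581.2  31.9]
c2 [541.2  30.8]
end [538.8 115.7]
```

jog_arm --commands '[{"translation": [-5, -30, 0], "twist": 0}, {"translation": [-5, -30, 0], "twist": 0}, {"translation": [-5, -30, 0], "twist": 0}, {"translation": [-5, -30, 0], "twist": 0}, {"translation": [-5, -30, 0], "twist": 0}, {"translation": [-5, -30, -10], "twist": 0}, {"translation": [-5, -30, -15], "twist": 0}, {"translation": [-5, -30, -15], "twist": 0}, {"translation": [-5, -30, -15], "twist": 0}, {"translation": [-5, -33, -15], "twist": 0}, {"translation": [0, 0, 0], "twist": 0}, {"translation": [0, 0, 0], "twist": 0}]' --grip 0.4

```text
time: 9.85
ee_pos: [0.5136, -0.2791, 0.2419]
eef_rot: [0.555, -0.439, 0.439, -0.554]
ft_force: [0.2, 1.1, 0.4]
width: 0.0527
```

```bash
python3 - <<'E'
from h import *
s=read_state();print(s['time'],s['ee_pos'],s['width'],np.round(s['joint_positions'],2));R=Ro.from_quat(s['eef_rot']).as_matrix();print(np.degrees(np.arctan2(R[1,0],R[0,0])))
w=camera('wrist');cv2.imwrite('pics/w3.png',w['img'][:,:,::-1]);np.savez('w3.npz',**w)
t=camera('top');c=camera('scene');np.savez('t3.npz',**t);np.savez('s3.npz',**c)
crop(t['img'],350,180,410,260,7,'pics/t3.png')
crop(c['img'],130,240,190,310,8,'pics/s3.png')
E
```

```text
9.85 [ 0.51359975 -0.27907928  0.24194025] 0.05269028822080885 [-0.46  0.39  1.14  1.59 -0.36  1.39 -0.62]
-76.7317663998277
```

View pics/w3.png

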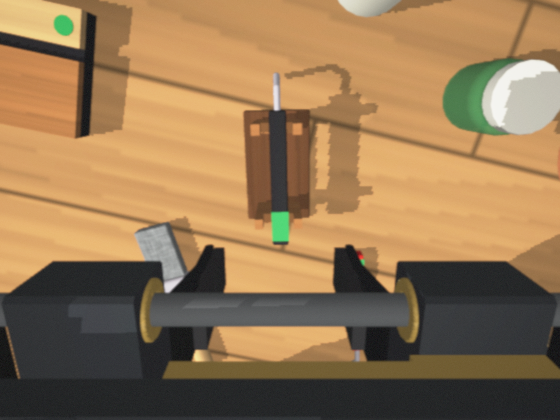

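View pics/s3.png

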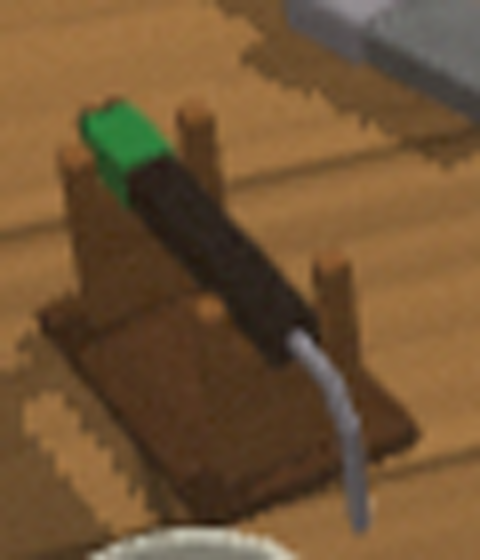

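```bash
python3 - <<'E'
from h import *
w=dict(np.load('w3.npz'))
crop(w['img'],220,60,340,260,3,'pics/w3c.png')
F=plane(w,278.5,110.5,.066);B=plane(w,280.5,241,.066);print(F,B,np.linalg.norm(F-B),(F+B)/2,np.degrees(np.arctan2(F[1]-B[1],F[0]-B[0])))
E
```

```text
[ 0.57803239 -0.26333901  0.066     ] [ 0.45649553 -0.29397319  0.066     ] 0.12533818411983425 [ 0.51726396 -0.2786561   0.066     ] 14.147098278638854
```

View pics/w3c.png

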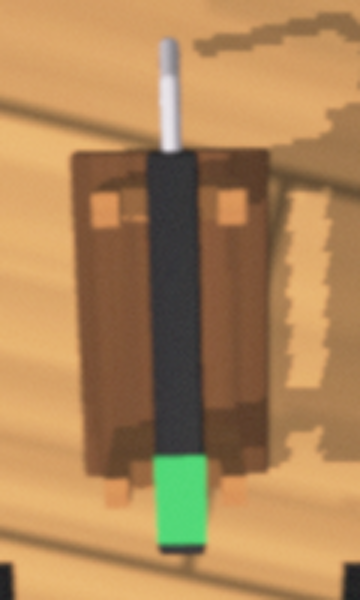

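```bash
python3 - <<'E'
from h import *
w=dict(np.load('w3.npz'))
k=lambda x,y:(220+(x+.5)/3-.5,60+(y+.5)/3-.5)
p=[plane(w,*k(*q),.068) for q in((104,210),(232,208),(117,492),(233,490))]
for q in p: print(q.round(4))
print('d',[np.linalg.norm(a-b) for a,b in((p[0],p[1]),(p[2],p[3]),(p[0],p[2]),(p[1],p[3]))])
C=sum(p)/4;d=p[0]+p[1]-p[2]-p[3];print('rest C',C,np.degrees(np.arctan2(d[1],d[0])))
F=plane(w,*k(172,152),.066);B=plane(w,*k(181,551),.066);print('stylus',(F+B)/2,np.linalg.norm(F-B),np.degrees(np.arctan2((F-B)[1],(F-B)[0])))
# bend & tip (tip hidden?), shank end
print('shank end as z.05',plane(w,*k(169,40),.05))
E
```

```text
[ 0.5568 -0.246   0.068 ]
[ 0.5662 -0.2832  0.068 ]
[ 0.47  -0.269  0.068]
[ 0.4793 -0.3053  0.068 ]
d [np.float64(0.038434867670813166), np.float64(0.037547936458411604), np.float64(0.08978717798986237), np.float64(0.08967126873743345)]
rest C [ 0.51810112 -0.27587806  0.068     ] 14.560359594309649
stylus [ 0.51591122 -0.27803333  0.066     ] 0.12798946215095292 14.507464655650692
shank end as z.05 [ 0.60906042 -0.25368214  0.05      ]
```

jog_arm --commands '[{"translation": [3, 2, -20], "twist": 0.022}, {"translation": [0, 0, -30], "twist": 0}, {"translation": [0, 0, -30], "twist": 0}, {"translation": [0, 0, -30], "twist": 0}, {"translation": [0, 0, -30], "twist": 0}, {"translation": [0, 0, -25], "twist": 0}, {"translation": [0, 0, -20], "twist": 0}, {"translation": [0, 0, -18], "twist": 0}, {"translation": [0, 0, 0], "twist": 0}, {"translation": [0, 0, 0], "twist": 0}, {"translation": [0, 0, 0], "twist": 0}]'

```text
time: 11.1
ee_pos: [0.5174, -0.277, 0.0408]
eef_rot: [-0.559, 0.432, -0.433, 0.56]
ft_force: [0.5, -0.7, 1.1]
width: 0.0523
```

```bash
python3 - <<'E'
from h import *
s=read_state();print(s['time'],s['ee_pos'],s['width'],s['ft_force'])
w=camera('wrist');cv2.imwrite('pics/w4.png',w['img'][:,:,::-1])
c=camera('scene');crop(c['img'],90,150,240,320,3.5,'pics/s4.png')
E
```

```text
11.1 [ 0.51736846 -0.27704067  0.04075673] 0.05226573367765549 [ 0.47816363 -0.6944744   1.13399327]
```

View pics/w4.png

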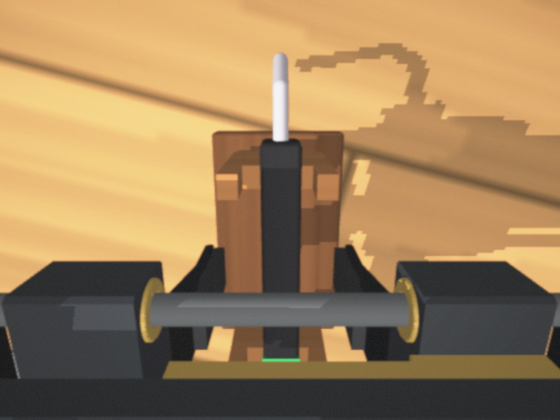

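View pics/s4.png

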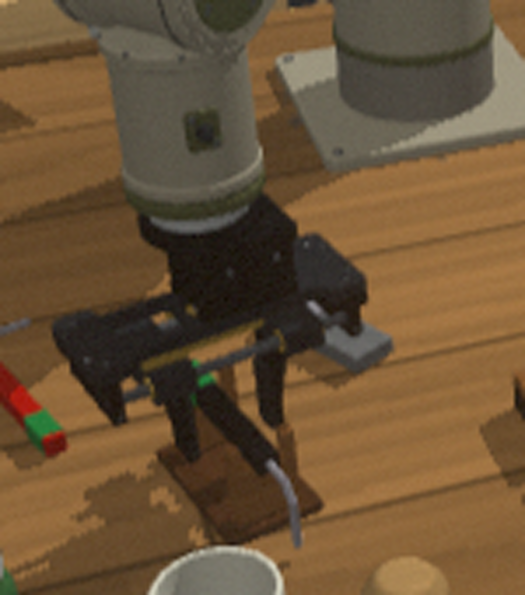

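Fingers straddle the handle between the forks, handle centred at column 281. Close.

jog_arm --commands '[{"translation": [0, 0, 0], "twist": 0}, {"translation": [0, 0, 0], "twist": 0}, {"translation": [0, 0, 0], "twist": 0}, {"translation": [0, 0, 0], "twist": 0}, {"translation": [0, 0, 0], "twist": 0}, {"translation": [0, 0, 0], "twist": 0}, {"translation": [0, 0, 0], "twist": 0}, {"translation": [0, 0, 0], "twist": 0}]' --grip 1.0 --grip_force 30

```text
time: 12.0
ee_pos: [0.5165, -0.2769, 0.0396]
eef_rot: [0.559, -0.433, 0.433, -0.559]
ft_force: [-0.4, 0.2, -0.4]
width: 0.0156
```

```bash
python3 - <<'E'
from h import *
s=read_state();print(s['time'],s['ee_pos'],s['width'],s['ft_force'])
w=camera('wrist');crop(w['img'],200,20,360,160,4,'pics/w5.png');np.savez('w5.npz',**w)
E
```

```text
12.0 [ 0.51653673 -0.27690083  0.03957117] 0.015632835207677224 [-0.41048783  0.23938331 -0.38582756]
```

View pics/w5.png

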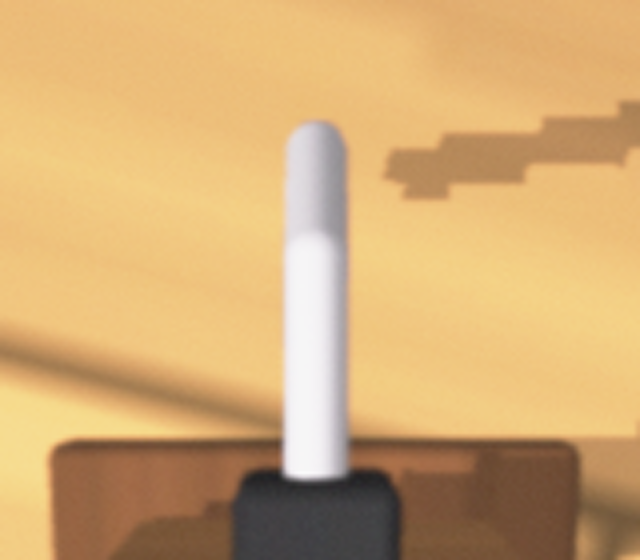

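```bash
python3 - <<'E'
from h import *
w=dict(np.load('w5.npz'))
k=lambda x,y:(200+(x+.5)/4-.5,20+(y+.5)/4-.5)
u=np.array([np.cos(np.radians(14.5)),np.sin(np.radians(14.5))]);n=np.array([-u[1],u[0]]);T=np.array([.51653,-.27690])
for nm,p,z in(('front',k(316,474),.066),('frontL',k(238,478),.066),('frontR',k(396,478),.066),('bend',k(317,122),.055),('shank',k(316,400),.058)):
    q=plane(w,*p,z)[:2]-T;print(nm,q@u*1000,q@n*1000)
E
```

```text
front 64.3508236319598 0.2506429438872213
frontL 63.98248433393014 7.4306730888067865
frontR 63.99057129214028 -7.113909786127486
bend 95.55610643403375 0.1746258844201542
shank 70.50087427238684 0.257855753917795
```

jog_arm --commands '[{"translation": [0, 0, 20], "twist": 0}, {"translation": [0, 0, 30], "twist": 0}, {"translation": [0, 0, 30], "twist": 0}, {"translation": [0, 0, 20], "twist": 0}, {"translation": [0, 0, 0], "twist": 0}, {"translation": [0, 0, 0], "twist": 0}]'

```text
time: 12.65
ee_pos: [0.5165, -0.2765, 0.1392]
eef_rot: [-0.559, 0.433, -0.433, 0.559]
ft_force: [-0.1, -0.3, -1.5]
width: 0.0157
```

```bash
python3 - <<'E'
from h import *
s=read_state();print(s['time'],s['ee_pos'],s['width'],s['ft_force'],np.round(s['joint_positions'],2))
w=camera('wrist');crop(w['img'],200,20,360,160,4,'pics/w6.png');np.savez('w6.npz',**w)
c=camera('scene');np.savez('s6.npz',**c);t=camera('top');np.savez('t6.npz',**t)
crop(c['img'],100,180,220,310,5,'pics/s6.png')
crop(t['img'],350,150,430,230,7,'pics/t6.png')
E
```

```text
12.65 [ 0.51654313 -0.27652621  0.13916067] 0.015730469389084442 [-0.06867789 -0.31842106 -1.51921523] [-0.4   0.48  1.06  1.72 -0.45  1.21 -0.54]
```

View pics/s6.png

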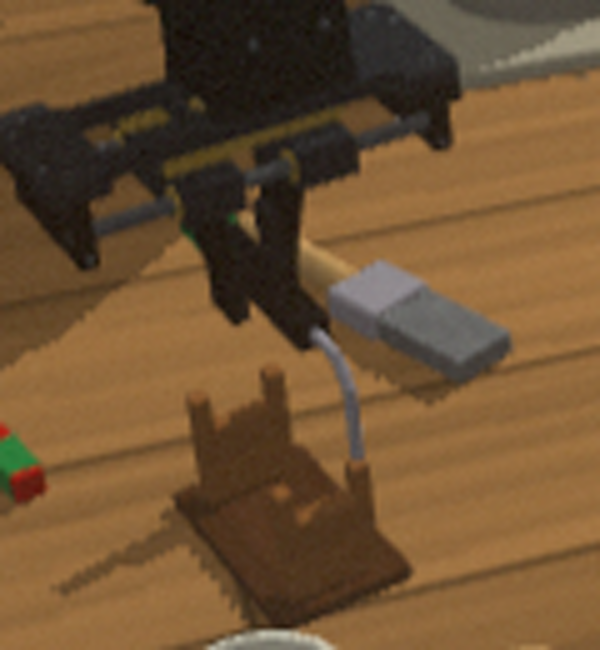

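View pics/t6.png

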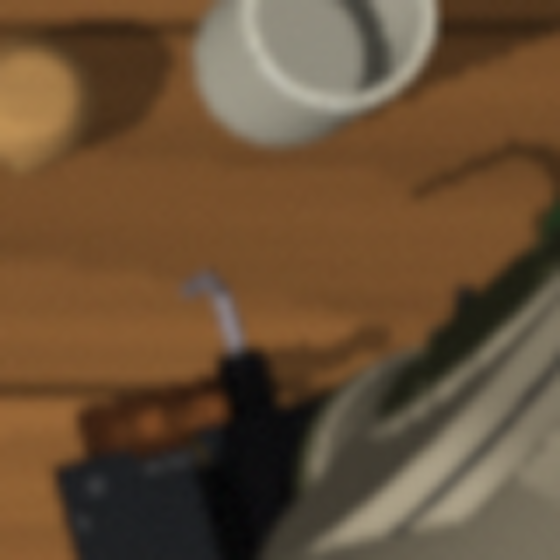

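View pics/w6.png

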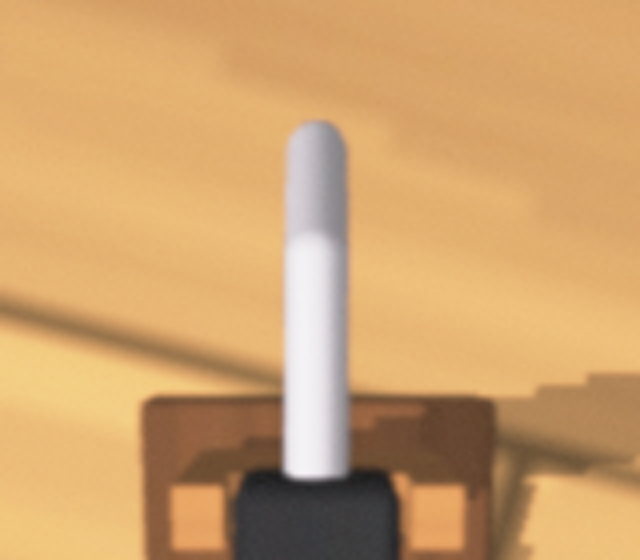

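```bash
python3 - <<'E'
from h import *
c=dict(np.load('s6.npz'));t=dict(np.load('t6.npz'))
u=np.array([np.cos(np.radians(14.5)),np.sin(np.radians(14.5))]);n=np.array([-u[1],u[0]]);T=np.array([.51654,-.27653])
e=np.append(T+.0943*u+.0002*n,.1392-.0316);print(e)
p=proj(c,e);print('scene crop',(p[0]-100)*5,(p[1]-180)*5);p=proj(t,e);print('top crop',(p[0]-350)*7,(p[1]-150)*7)
E
```

```text
[ 0.60778625 -0.25272554  0.1076    ]
scene crop 356.83104054965867 456.345291885487
top crop 184.93962760413535 280.7917227875446
```

jog_arm --commands '[{"translation": [-2, 18, 0], "twist": 0}, {"translation": [-2, 18, 0], "twist": 0}, {"translation": [-2, 18, 0], "twist": 0}, {"translation": [-2, 18, 0], "twist": 0}, {"translation": [-2, 18, 0], "twist": 0}, {"translation": [-2, 18, 0], "twist": 0}, {"translation": [-2, 18, 0], "twist": 0}, {"translation": [-2, 18, 0], "twist": 0}, {"translation": [-2, 18, 0], "twist": 0}, {"translation": [-2, 18, 0], "twist": 0}, {"translation": [-4, 20, 0], "twist": 0}, {"translation": [0, 0, 0], "twist": 0}, {"translation": [0, 0, 0], "twist": 0}, {"translation": [0, 0, 0], "twist": 0}]'

```text
time: 14.2
ee_pos: [0.4924, -0.0777, 0.1394]
eef_rot: [0.559, -0.433, 0.433, -0.559]
ft_force: [-0.0, 0.6, -1.1]
width: 0.0159
```

```bash
python3 - <<'E'
from h import *
s=read_state();print(s['time'],s['ee_pos'],s['width'],s['ft_force'],np.round(s['joint_positions'],2))
w=camera('wrist');cv2.imwrite('pics/w7.png',w['img'][:,:,::-1]);np.savez('w7.npz',**w)
c=camera('scene');np.savez('s7.npz',**c)
crop(c['img'],180,190,340,310,5,'pics/s7.png')
E
```

```text
14.2 [ 0.49242527 -0.07772278  0.13941581] 0.015865112335715862 [-0.00386033  0.56221583 -1.11384216] [-1.01  0.23  1.22  1.94 -0.24  1.13 -1.02]
```

View pics/w7.png

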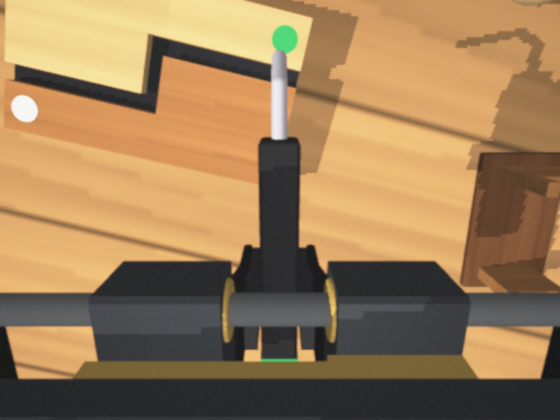

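View pics/s7.png

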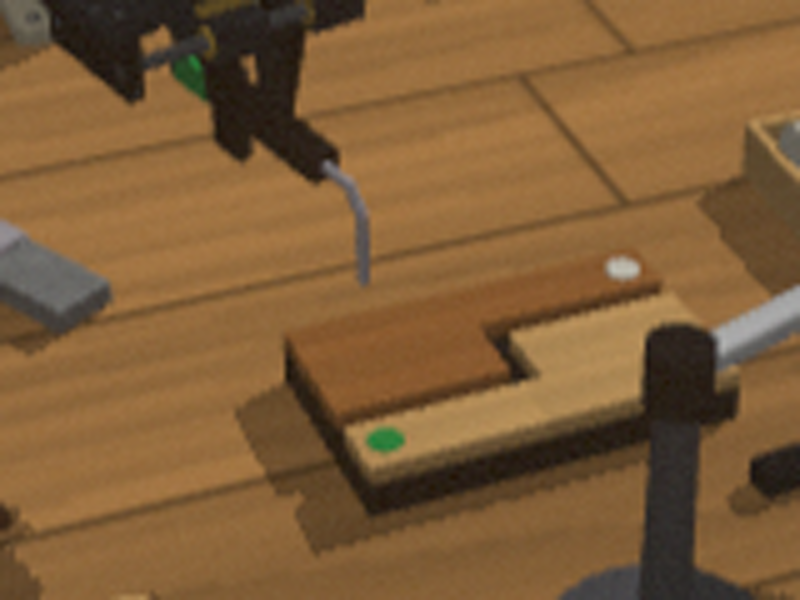

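jog_arm --commands '[{"translation": [4, -6, 0], "twist": 0.08}, {"translation": [4, -6, 0], "twist": 0.08}, {"translation": [4, -6, 0], "twist": 0.08}, {"translation": [4, -6, 0], "twist": 0.08}, {"translation": [4, -6, 0], "twist": 0.08}, {"translation": [4, -6, 0], "twist": 0.08}, {"translation": [4, -6, 0], "twist": 0.08}, {"translation": [5, -5, 0], "twist": 0.08}, {"translation": [5, -5, 0], "twist": 0.08}, {"translation": [5, -5, 0], "twist": 0.065}, {"translation": [0, 0, 0], "twist": 0}, {"translation": [0, 0, 0], "twist": 0}, {"translation": [0, 0, 0], "twist": 0}]'

```text
time: 15.6
ee_pos: [0.5353, -0.1339, 0.1395]
eef_rot: [0.682, -0.187, 0.186, -0.682]
ft_force: [0.6, -0.7, -0.8]
width: 0.0157
```

```bash
python3 - <<'E'
from h import *
s=read_state();print(s['time'],s['ee_pos'],s['width'],s['ft_force'],np.round(s['joint_positions'],2));R=Ro.from_quat(s['eef_rot']).as_matrix();print(np.degrees(np.arctan2(R[1,0],R[0,0])),R[2])
E
```

```text
15.6 [ 0.5353185  -0.1338741   0.13945054] 0.015659358844974075 [ 0.56646524 -0.65357133 -0.81067538] [-0.64  0.34  0.97  1.8  -0.3   1.16 -0.11]
-30.58459009357789 [-1.92790545e-04 -9.99999976e-01 -1.07474239e-04]
```

jog_arm --commands '[{"translation": [0, 0, -15], "twist": 0}, {"translation": [0, 0, -20], "twist": 0}, {"translation": [0, 0, -15], "twist": 0}, {"translation": [0, 0, -12], "twist": 0}, {"translation": [0, 0, -8], "twist": 0}, {"translation": [0, 0, -2], "twist": 0}, {"translation": [0, 0, 0], "twist": 0}, {"translation": [0, 0, 0], "twist": 0}]'

```text
time: 16.4
ee_pos: [0.536, -0.1341, 0.0681]
eef_rot: [-0.682, 0.186, -0.186, 0.682]
ft_force: [-1.0, -0.1, -0.5]
width: 0.0154
```

```bash
python3 - <<'E'
from h import *
s=read_state();print(s['time'],s['ee_pos'],s['width'],s['ft_force'],np.round(s['joint_positions'],2))
w=camera('wrist');cv2.imwrite('pics/w8.png',w['img'][:,:,::-1]);np.savez('w8.npz',**w)
c=camera('scene');np.savez('s8.npz',**c)
crop(c['img'],220,240,320,310,8,'pics/s8.png')
p=proj(c,[s['ee_pos'][0]+.048,s['ee_pos'][1]+.0812,s['ee_pos'][2]-.0316]);print((p[0]-220)*8,(p[1]-240)*8)
for q in([583.7,-53.0,30],[583.7,-53.0,20]):
  p=proj(c,np.array(q)/1000);print((p[0]-220)*8,(p[1]-240)*8)
E
```

```text
16.4 [ 0.53596355 -0.13405869  0.06811325] 0.015385552808201064 [-1.00873803 -0.11539687 -0.46609563] [-0.58  0.44  0.9   1.87 -0.4   1.03 -0.04]
267.6993716474717 241.71674926379592
267.22749661444914 258.30383319920884
267.62922170452134 284.18813833733975
```

View pics/w8.png

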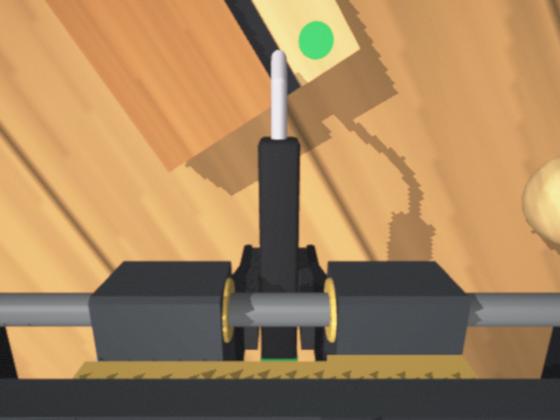

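View pics/s8.png

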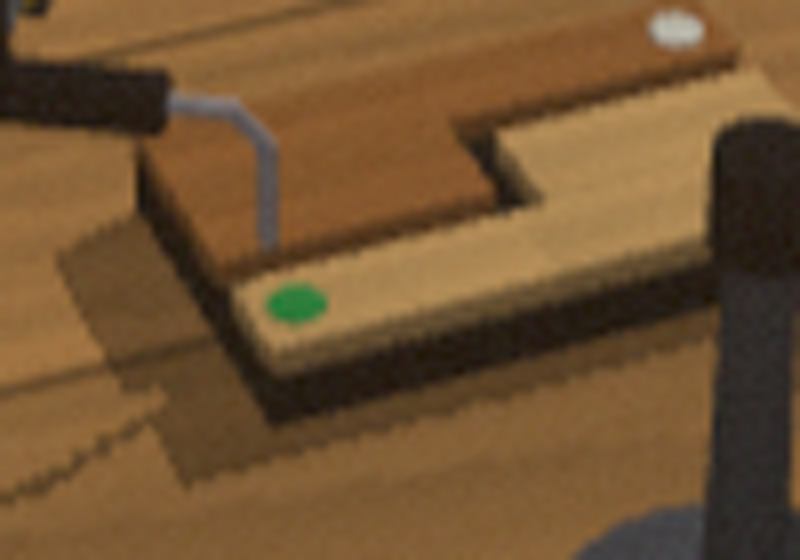

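jog_arm --commands '[{"translation": [0, 0, -3], "twist": 0}, {"translation": [0, 0, -3], "twist": 0}, {"translation": [0, 0, -3], "twist": 0}, {"translation": [0, 0, -3], "twist": 0}, {"translation": [0, 0, -1], "twist": 0}, {"translation": [0, 0, 0], "twist": 0}, {"translation": [0, 0, 0], "twist": 0}, {"translation": [0, 0, 0], "twist": 0}]'

```text
time: 17.3
ee_pos: [0.5356, -0.1339, 0.0547]
eef_rot: [-0.682, 0.186, -0.186, 0.682]
ft_force: [0.4, -0.6, -0.8]
width: 0.0157
```

```bash
python3 - <<'E'
from h import *
for i in range(4):
    s=read_state();print(s['time'],s['ee_pos'],s['width'],s['ft_force'],s['torque'])
    c=camera('scene')
crop(c['img'],220,240,320,310,8,'pics/s9.png')
w=camera('wrist');crop(w['img'],200,0,360,150,4,'pics/w9.png')
E
```

```text
17.3 [ 0.53563206 -0.13388261  0.05466996] 0.015666631911922087 [ 0.42812617 -0.59040481 -0.75112818] [-0.08767769  0.08793134 -0.0046915 ]
17.35 [ 0.53565099 -0.13389253  0.05470076] 0.01578917235730063 [ 0.0973439  -0.68726584 -1.54248902] [-0.10539331  0.08506102  0.00634195]
17.4 [ 0.53563078 -0.13381399  0.05466181] 0.015906456526436036 [ 0.46324104  0.03422256 -1.60397057] [-0.13750181  0.01615604  0.00548598]
17.45 [ 0.53560415 -0.13383354  0.0546463 ] 0.015360387482859264 [ 1.01269247  0.68277846 -1.19474296] [-0.03678225  0.13011111  0.02392232]
```

View pics/s9.png

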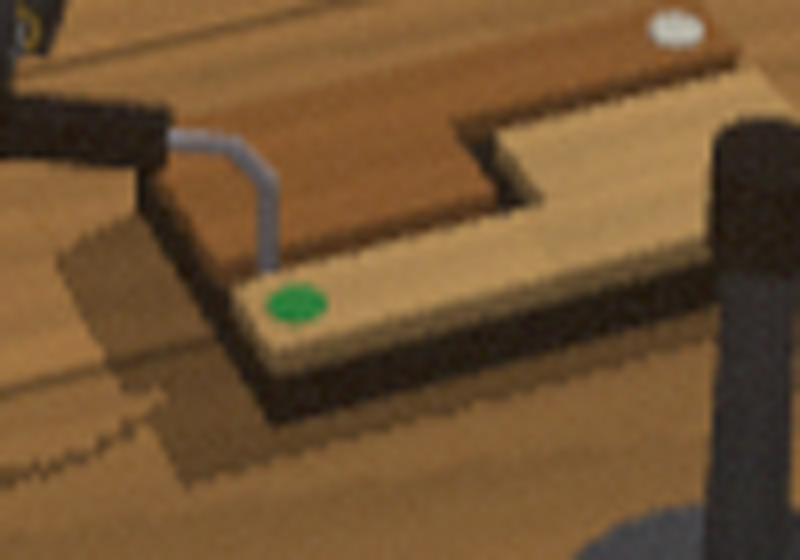

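View pics/w9.png

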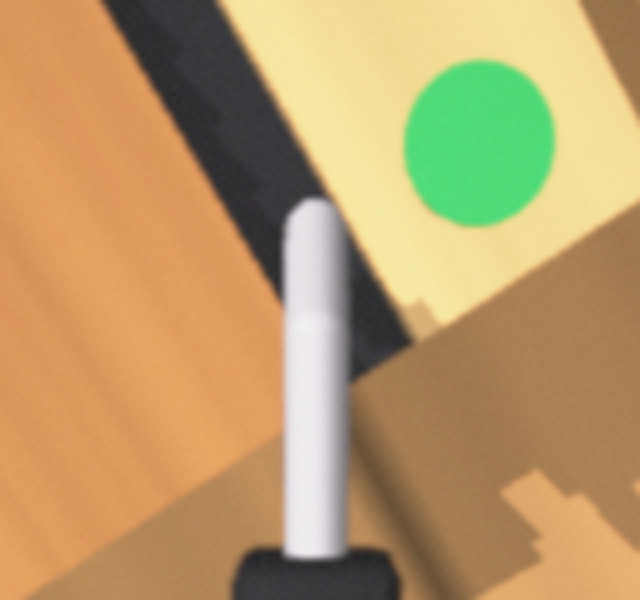

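jog_arm --commands '[{"translation": [-0.1, 2, 0], "twist": 0}, {"translation": [-0.1, 4, 0], "twist": 0}, {"translation": [-0.1, 4, 0], "twist": 0}, {"translation": [-0.1, 4, 0], "twist": 0}, {"translation": [-0.1, 4, 0], "twist": 0}, {"translation": [-0.1, 4, 0], "twist": 0}, {"translation": [-0.1, 4, 0], "twist": 0}, {"translation": [-0.1, 4, 0], "twist": 0}, {"translation": [-0.1, 4, 0], "twist": 0}, {"translation": [-0.1, 4, 0], "twist": 0}]'

```text
time: 18.55
ee_pos: [0.5346, -0.0955, 0.0546]
eef_rot: [0.682, -0.186, 0.186, -0.682]
ft_force: [-0.3, 0.0, -0.8]
width: 0.0158
```

```bash
python3 - <<'E'
from h import *
for i in range(2):
    s=read_state();print(s['time'],s['ee_pos'],s['ft_force'],s['torque'],np.round(s['joint_positions'],2))
    w=camera('wrist')
crop(w['img'],200,0,360,150,4,'pics/w10.png')
E
```

```text
18.55 [ 0.53455991 -0.0955338   0.05458302] [-0.32539074  0.01625064 -0.82956922] [-0.0456238   0.09647847 -0.00334471] [-0.64  0.44  0.89  1.9  -0.4   1.   -0.11]
18.6 [ 0.5346246  -0.09474409  0.05450088] [ 0.06370035  0.7813315  -0.65376516] [0.0086741  0.0745142  0.06636707] [-0.65  0.44  0.89  1.9  -0.4   1.   -0.11]
```

View pics/w10.png

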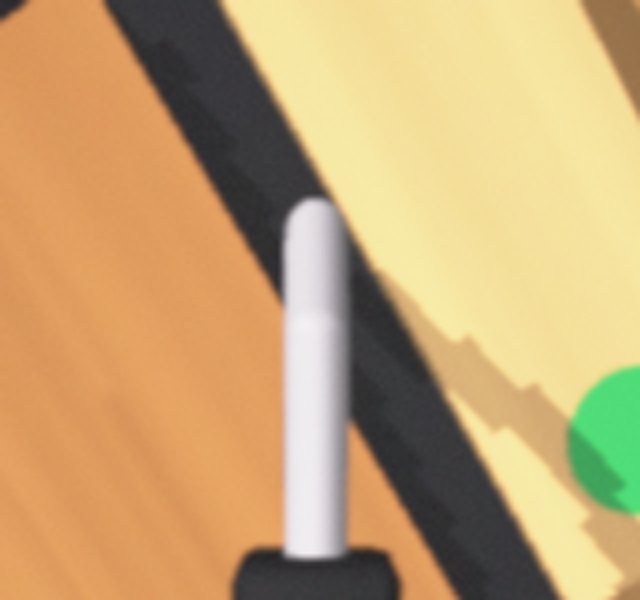

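jog_arm --commands '[{"translation": [-0.1, 2, 0], "twist": 0}, {"translation": [-0.1, 4, 0], "twist": 0}, {"translation": [-0.1, 4, 0], "twist": 0}, {"translation": [-0.1, 4, 0], "twist": 0}, {"translation": [-0.1, 4, 0], "twist": 0}, {"translation": [-0.1, 4, 0], "twist": 0}, {"translation": [-0.1, 4, 0], "twist": 0}, {"translation": [-0.1, 4, 0], "twist": 0}, {"translation": [-0.1, 4, 0], "twist": 0}, {"translation": [-0.1, 4, 0], "twist": 0}, {"translation": [-0.1, 4, 0], "twist": 0}, {"translation": [-0.1, 4, 0], "twist": 0}, {"translation": [0, 0, 0], "twist": 0}, {"translation": [0, 0, 0], "twist": 0}]'

```text
time: 20.05
ee_pos: [0.5334, -0.0499, 0.0546]
eef_rot: [0.682, -0.186, 0.186, -0.682]
ft_force: [-0.1, 0.3, -0.9]
width: 0.0155
```

```bash
python3 - <<'E'
from h import *
s=read_state();print(s['time'],s['ee_pos'],s['ft_force'],s['torque'],np.round(s['joint_positions'],2))
w=camera('wrist')
crop(w['img'],200,0,360,150,4,'pics/w11.png')
c=camera('scene');crop(c['img'],230,220,330,300,8,'pics/s11.png')
o=np.array([.0478,.0813,-.0316])
for nm,cam,(x0,y0,k) in(('w',w,(200,0,4)),('s',c,(230,220,8))):
  for q in(s['ee_pos']+o,[.5812,.0319,.023]):
    p=proj(cam,q);print(nm,(p[0]-x0)*k,(p[1]-y0)*k)
E
```

```text
20.05 [ 0.5333679  -0.04985697  0.05458597] [-0.08410075  0.31278783 -0.90670035] [-0.12864542  0.09162669 -0.00940164] [-0.74  0.42  0.89  1.92 -0.39  0.99 -0.2 ]
w 312.9576090509181 255.24103988211186
w 311.3069861369447 251.69247053539243
s 437.49225875814045 370.03962531231537
s 438.8713203582588 369.7352264709916
```

View pics/w11.png

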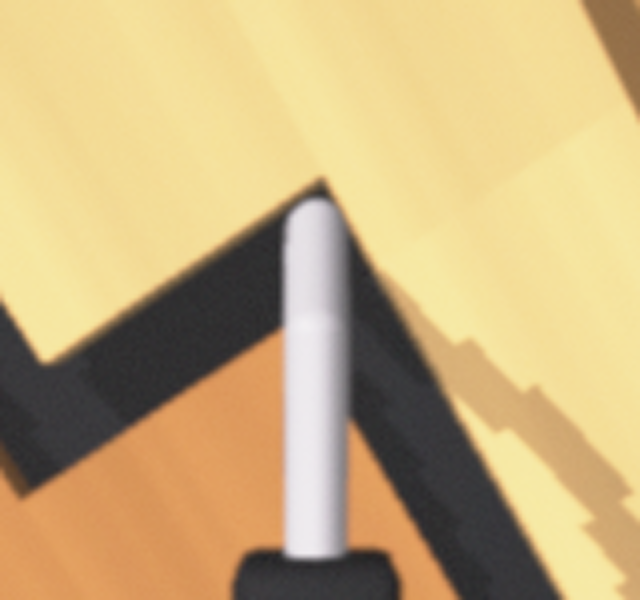

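View pics/s11.png

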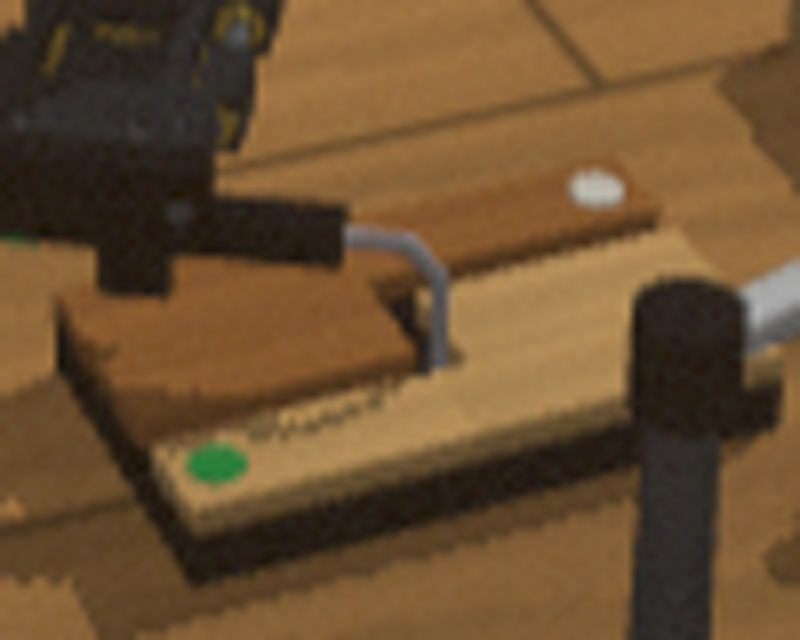

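jog_arm --commands '[{"translation": [-2, 0, 0], "twist": 0}, {"translation": [-4, -0.1, 0], "twist": 0}, {"translation": [-4, -0.1, 0], "twist": 0}, {"translation": [-4, -0.1, 0], "twist": 0}, {"translation": [-4, -0.1, 0], "twist": 0}, {"translation": [-4, -0.1, 0], "twist": 0}, {"translation": [-4, -0.1, 0], "twist": 0}, {"translation": [-4, -0.1, 0], "twist": 0}, {"translation": [-4, -0.1, 0], "twist": 0}, {"translation": [-4, 0, 0], "twist": 0}, {"translation": [-2, 0, 0], "twist": 0}, {"translation": [0, 0, 0], "twist": 0}, {"translation": [0, 0, 0], "twist": 0}]'

```text
time: 21.45
ee_pos: [0.4935, -0.0506, 0.0546]
eef_rot: [-0.682, 0.186, -0.186, 0.682]
ft_force: [-0.7, 0.1, -1.0]
width: 0.0157
```

```bash
python3 - <<'E'
from h import *
s=read_state();print(s['time'],s['ee_pos'],s['ft_force'],s['torque'],np.round(s['joint_positions'],2))
w=camera('wrist')
crop(w['img'],200,0,360,150,4,'pics/w12.png')
E
```

```text
21.45 [ 0.49352324 -0.05055891  0.05464342] [-0.71800114  0.05353603 -1.00238627] [-0.07545225  0.06067945  0.05492828] [-0.81  0.32  0.94  2.02 -0.32  0.95 -0.24]
```

View pics/w12.png

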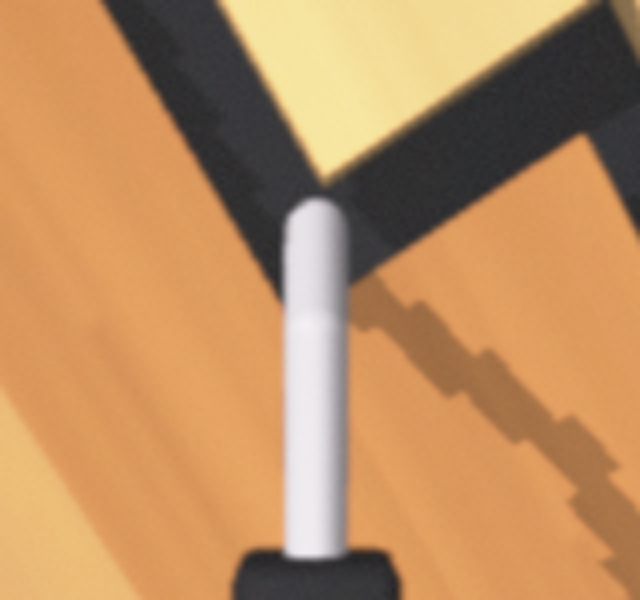

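jog_arm --commands '[{"translation": [-0.1, 2, 0], "twist": 0}, {"translation": [-0.1, 4, 0], "twist": 0}, {"translation": [-0.1, 4, 0], "twist": 0}, {"translation": [-0.1, 4, 0], "twist": 0}, {"translation": [-0.1, 4, 0], "twist": 0}, {"translation": [-0.1, 4, 0], "twist": 0}, {"translation": [-0.1, 4, 0], "twist": 0}, {"translation": [-0.1, 4, 0], "twist": 0}, {"translation": [-0.2, 4, 0], "twist": 0}, {"translation": [-0.1, 4, 0], "twist": 0}, {"translation": [-0.1, 4, 0], "twist": 0}]'

```text
time: 22.6
ee_pos: [0.4921, -0.0083, 0.0546]
eef_rot: [0.682, -0.186, 0.186, -0.682]
ft_force: [-0.3, -0.1, -0.9]
width: 0.0154
```

```bash
python3 - <<'E'
from h import *
s=read_state();print(s['time'],s['ee_pos'],s['ft_force'],s['torque'],np.round(s['joint_positions'],2))
w=camera('wrist')
crop(w['img'],200,0,360,150,4,'pics/w13.png')
E
```

```text
22.6 [ 0.49214087 -0.00833116  0.0545695 ] [-0.31696468 -0.09725294 -0.90302946] [-0.1015088   0.10411657  0.03129295] [-0.89  0.31  0.93  2.03 -0.3   0.95 -0.34]
```

View pics/w13.png

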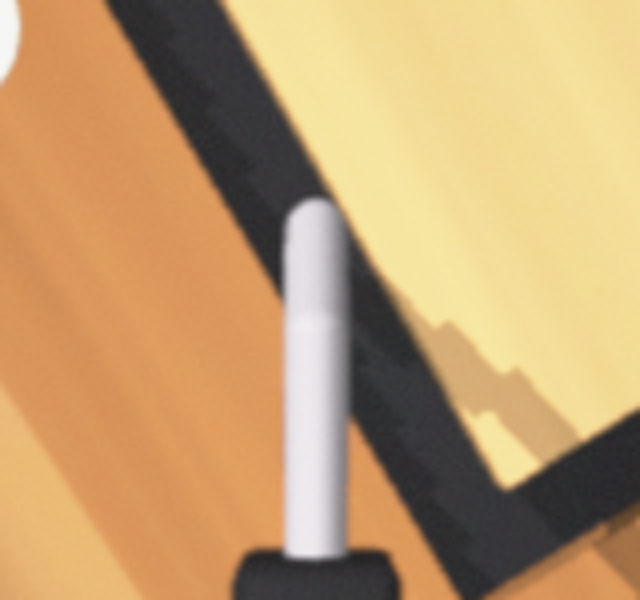

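Same relation to the groove; carry on the remaining 43 mm.

jog_arm --commands '[{"translation": [-0.1, 2, 0], "twist": 0}, {"translation": [-0.1, 4, 0], "twist": 0}, {"translation": [-0.1, 4, 0], "twist": 0}, {"translation": [-0.1, 4, 0], "twist": 0}, {"translation": [-0.1, 4, 0], "twist": 0}, {"translation": [-0.1, 4, 0], "twist": 0}, {"translation": [-0.2, 4, 0], "twist": 0}, {"translation": [-0.1, 4, 0], "twist": 0}, {"translation": [-0.1, 4, 0], "twist": 0}, {"translation": [-0.1, 4, 0], "twist": 0}, {"translation": [-0.1, 4, 0], "twist": 0}, {"translation": [0, 1, 0], "twist": 0}, {"translation": [0, 0, 0], "twist": 0}, {"translation": [0, 0, 0], "twist": 0}, {"translation": [0, 0, 0], "twist": 0}]'

```text
time: 24.15
ee_pos: [0.491, 0.0342, 0.0546]
eef_rot: [-0.682, 0.186, -0.186, 0.682]
ft_force: [1.0, -0.9, -1.0]
width: 0.0158
```

```bash
python3 - <<'E'
from h import *
s=read_state();print(s['time'],s['ee_pos'],s['ft_force'],s['torque'],np.round(s['joint_positions'],2))
w=camera('wrist')
crop(w['img'],200,0,360,150,4,'pics/w14.png')
c=camera('scene');crop(c['img'],230,200,350,290,6.5,'pics/s14.png')
E
```

```text
24.15 [0.4909834  0.03415229 0.05461558] [ 0.96368496 -0.90787777 -1.03299912] [-0.13751622  0.03864397  0.0510887 ] [-0.97  0.3   0.92  2.03 -0.3   0.95 -0.43]
```

View pics/w14.png

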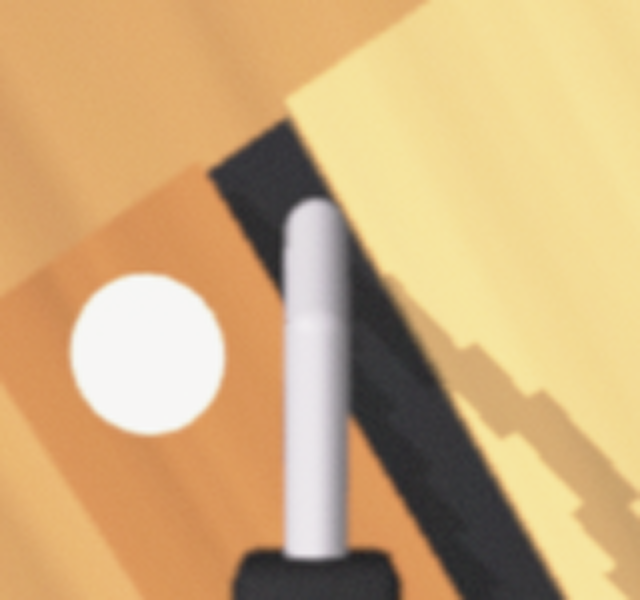

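View pics/s14.png

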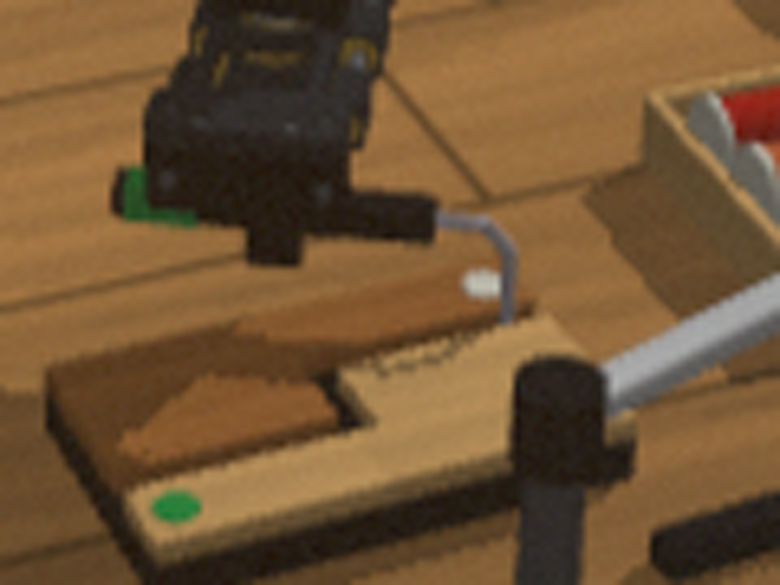

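jog_arm --commands '[{"translation": [0, 0, 4], "twist": 0}, {"translation": [0, 0, 7], "twist": 0}, {"translation": [0, 0, 8], "twist": 0}, {"translation": [0, 0, 12], "twist": 0}, {"translation": [0, 0, 16], "twist": 0}, {"translation": [0, 0, 18], "twist": 0}, {"translation": [0, 0, 20], "twist": 0}, {"translation": [0, 0, 0], "twist": 0}]'

```text
time: 25.05
ee_pos: [0.4926, 0.0345, 0.1424]
eef_rot: [-0.681, 0.185, -0.187, 0.683]
ft_force: [-0.2, 0.8, -1.2]
width: 0.0153
```

jog_arm --commands '[{"translation": [1, -9, 0], "twist": 0}, {"translation": [1, -18, 0], "twist": 0}, {"translation": [1, -18, 0], "twist": 0}, {"translation": [1, -18, 0], "twist": -0.02}, {"translation": [1, -18, 0], "twist": -0.05}, {"translation": [1, -18, 0], "twist": -0.05}, {"translation": [1, -18, 0], "twist": -0.05}, {"translation": [1, -18, 0], "twist": -0.05}, {"translation": [1, -18, 0], "twist": -0.05}, {"translation": [1, -18, 0], "twist": -0.05}, {"translation": [2, -18, 0], "twist": -0.05}, {"translation": [2, -18, 0], "twist": -0.05}, {"translation": [2, -18, 0], "twist": -0.06}, {"translation": [2, -18, 0], "twist": -0.06}, {"translation": [2, -18, 0], "twist": -0.06}, {"translation": [2, -18, 0], "twist": -0.06}, {"translation": [2, -18, 0], "twist": -0.06}, {"translation": [2, -14, 0], "twist": -0.06}, {"translation": [0, 0, 0], "twist": 0}, {"translation": [0, 0, 0], "twist": 0}]'

```text
time: 27.05
ee_pos: [0.5166, -0.2771, 0.1392]
eef_rot: [0.561, -0.432, 0.431, -0.56]
ft_force: [0.6, -0.2, -0.9]
width: 0.0157
```

```bash
python3 - <<'E'
from h import *
s=read_state();print(s['time'],s['ee_pos'],s['ft_force'],s['width'],np.round(s['joint_positions'],2));R=Ro.from_quat(s['eef_rot']).as_matrix();print(np.degrees(np.arctan2(R[1,0],R[0,0])))
w=camera('wrist');crop(w['img'],120,0,440,250,2.3,'pics/w15.png');np.savez('w15.npz',**w)
E
```

```text
27.05 [ 0.51655889 -0.27707261  0.13918888] [ 0.62669239 -0.16199749 -0.90500573] 0.015705566521070413 [-0.43  0.51  1.11  1.72 -0.49  1.22 -0.51]
-75.20136154047763
```

View pics/w15.png

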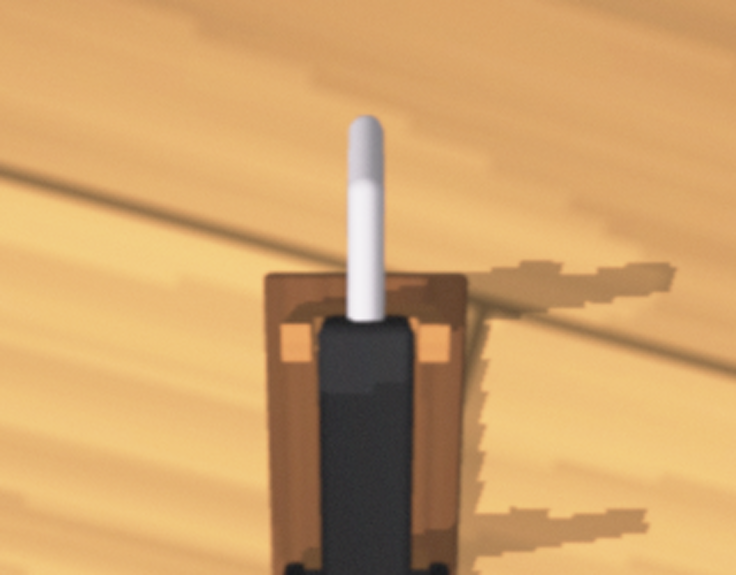

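jog_arm --commands '[{"translation": [1, 1, -15], "twist": 0}, {"translation": [0, 0, -20], "twist": 0}, {"translation": [0, 0, -20], "twist": 0}, {"translation": [0, 0, -15], "twist": 0}, {"translation": [0, 0, -10], "twist": 0}, {"translation": [0, 0, -8], "twist": 0}, {"translation": [0, 0, -5], "twist": 0}, {"translation": [0, 0, -3], "twist": 0}, {"translation": [0, 0, -2], "twist": 0}, {"translation": [0, 0, 0], "twist": 0}, {"translation": [0, 0, 0], "twist": 0}, {"translation": [0, 0, 0], "twist": 0}]'

```text
time: 28.3
ee_pos: [0.5182, -0.2757, 0.0419]
eef_rot: [-0.56, 0.431, -0.431, 0.56]
ft_force: [-0.3, 0.3, -1.4]
width: 0.0154
```

```bash
python3 - <<'E'
from h import *
s=read_state();print(s['time'],s['ee_pos'],s['ft_force'],s['width'])
w=camera('wrist');cv2.imwrite('pics/w16.png',w['img'][:,:,::-1])
c=camera('scene');crop(c['img'],90,180,240,310,5,'pics/s16.png')
E
```

```text
28.3 [ 0.51817055 -0.27573428  0.04187221] [-0.2539678   0.33568377 -1.38658303] 0.01542277651732016
```

View pics/w16.png

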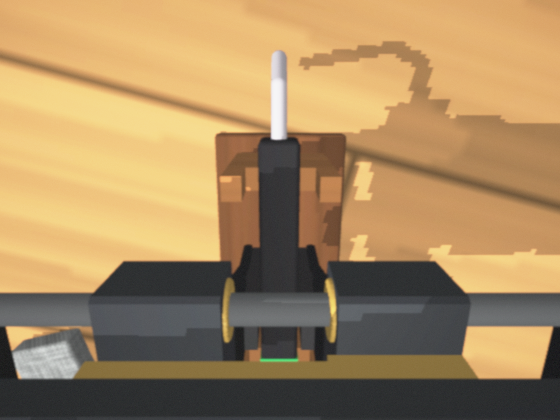

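View pics/s16.png

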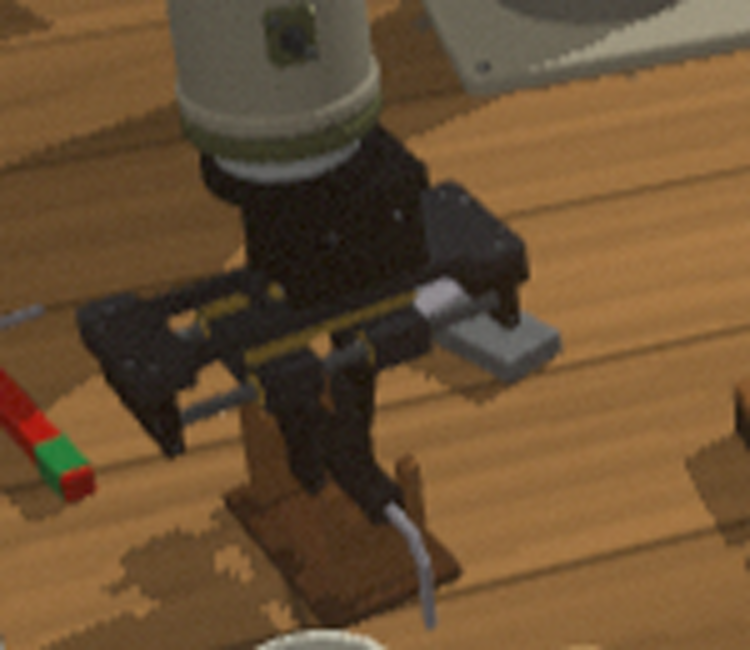

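Handle sits in both slots, about 2 mm above the floors. Lower the rest and release.

jog_arm --commands '[{"translation": [0, 0, -1], "twist": 0}, {"translation": [0, 0, -1], "twist": 0}, {"translation": [0, 0, 0], "twist": 0}, {"translation": [0, 0, 0], "twist": 0}]'

```text
time: 28.8
ee_pos: [0.518, -0.2756, 0.0396]
eef_rot: [0.56, -0.431, 0.431, -0.56]
ft_force: [0.7, 0.6, -0.1]
width: 0.0156
```

jog_arm --commands '[{"translation": [0, 0, 0], "twist": 0}, {"translation": [0, 0, 0], "twist": 0}, {"translation": [0, 0, 0], "twist": 0}, {"translation": [0, 0, 0], "twist": 0}, {"translation": [0, 0, 0], "twist": 0}, {"translation": [0, 0, 0], "twist": 0}]' --grip 0.4

```text
time: 29.4
ee_pos: [0.518, -0.2757, 0.0396]
eef_rot: [0.56, -0.431, 0.431, -0.56]
ft_force: [-0.7, -0.1, 0.3]
width: 0.05
```

jog_arm --commands '[{"translation": [0, 0, 10], "twist": 0}, {"translation": [0, 0, 20], "twist": 0}, {"translation": [0, 0, 30], "twist": 0}, {"translation": [0, 0, 30], "twist": 0}, {"translation": [0, 0, 30], "twist": 0}, {"translation": [0, 0, 30], "twist": 0}, {"translation": [0, 0, 30], "twist": 0}, {"translation": [0, 0, 20], "twist": 0}, {"translation": [0, 0, 0], "twist": 0}, {"translation": [0, 0, 0], "twist": 0}]'

```text
time: 30.4
ee_pos: [0.5179, -0.2757, 0.2399]
eef_rot: [-0.56, 0.431, -0.432, 0.56]
ft_force: [-0.5, -0.1, -1.0]
width: 0.0522
```

```bash
python3 - <<'E'
from h import *
s=read_state();print(s['time'],s['ee_pos'],s['ft_force'],s['width'])
w=camera('wrist');crop(w['img'],220,60,340,260,3,'pics/w17.png');np.savez('w17.npz',**w)
c=camera('scene');cv2.imwrite('pics/s17.png',c['img'][:,:,::-1])
E
```

```text
30.4 [ 0.51792936 -0.27570593  0.23986245] [-0.49373272 -0.07002702 -1.00359935] 0.05215812956795829
```

View pics/w17.png

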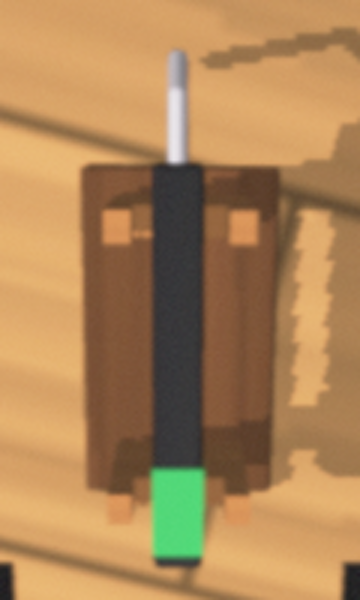

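View pics/s17.png

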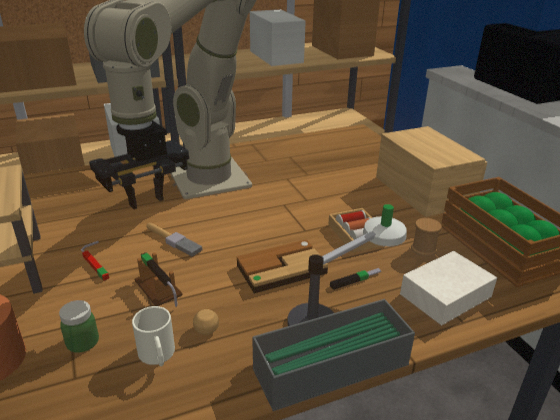

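```bash
python3 - <<'E'
from h import *
w=dict(np.load('w17.npz'));k=lambda x,y:(220+(x+.5)/3-.5,60+(y+.5)/3-.5)
p=[plane(w,*k(*q),.068) for q in((116,227),(244,227),(120,509),(237,509))];C=sum(p)/4;F=plane(w,*k(178,166),.066);B=plane(w,*k(178,563),.066)
d=p[0]+p[1]-p[2]-p[3];d/=np.linalg.norm(d);m=(F+B)/2-C;print('along',m@d,'across',m[1]*d[0]-m[0]*d[1])
c=camera('scene');b=[b for b in blobs(c['img'],(40,100,40),(85,255,255)) if 375<b[0][0]<400 and b[0][1]<240];q=plane(c,*b[0][0],.206);print(b,q,np.arctan2(-(q[1]-.0171),.7687-q[0]))
close_job()
E
```

```text
along -0.001012242318116034 across 0.0003753383085863184
[([386.8, 214.4], [381, 204, 13, 23, 214])] [0.70956429 0.22301251 0.206     ] -1.2911342106014485
the job is handed in; nothing more can be done
```

I did the whole job in about 30 s of the 72 s allowed and handed it in. No verdict is reported.

- **Lamp:** I gripped the knob and swung the head to the +y side. The last camera check put it at about −1.29 rad, against the 0.9 rad needed.
- **Stroke:** I raked from the green dot round both corners to the white dot in one stroke at about 4 cm/s, with brief stops for camera checks. The tip was about 7 mm below the board's face throughout and never lifted out. Measured forces stayed near the sensor noise, about 1 to 2 N, so I saw no sign of pressing on the board.
- **Carrying:** The tip passed about 8 cm above the board's face on the way in and out.
- **Stylus back in its rest:** It lies across both forks, about 1 mm along and 0.4 mm across from the rest centre. The gripper is open and clear above it.
- **Other objects:** By eye, nothing else has moved in the last scene picture.

No check failed. The camera views agreed with each other to within about 2 to 3 mm. The tip itself could not be seen directly once it was down in the groove, so its depth there comes from the arm's measured height and the stylus's stated size.

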